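# Line the bitters bottles up by height

## Robot

A 7-joint arm with a two-finger parallel gripper is mounted at the origin on a cart in front of the work surface, level with it; the furniture and walls round the work are solid. World frame = base frame: x ahead of the robot, y to its left, z up, the work surface at z = 0. Lengths are in m, angles in rad, forces in N, time in s.
With the tool pointing down it reaches from about 0.4 to 0.85 m from the base axis. Payload 10.4 kg.
Tool frame: the origin (TCP) lies midway between the tips of the shut fingers; the grasp point (between the pads) lies 19 mm behind it; z points along the fingers, y is the line along which they close (so a half turn about z gives the same grasp; the last joint's range is limited). The gripper opens to 85 mm and grips with 20 to 120 N. Pads are 22 mm wide; open, the fingers measure 114 mm over their backs; the gripper's body (76 mm by 85 mm) begins 54 mm behind the grasp point. The pads swing forward as they close: fully open they stand 13 mm farther back than shut.
Start: joints at [1.078, 0.332, -0.065, 1.46, 0.022, 1.35, -0.088], TCP at [0.283, -0.557, 0.231] pointing down, gripper open.
Joint ranges: [-2.6, 2.6], [-0.5, 2.12], [-1.47, 1.34], [0.16, 2.42], [-1.27, 4.41], [0.06, 2.06], [-2.6, 2.6]. Speed limits (rad/s): [2.22, 2.22, 2.79, 2.79, 3.14, 3.14, 3.14].

## Interface

Orientations are given as a rotation vector (axis times angle).
In Python, from workcell import arm, capture gives the robot as it stands.
- The arm moves only by the tool send_rows, never from a script. Its argument "motion" is a list of rows, each a list of 3 entries, a list of its own where there are three numbers: the opening, from -1 (shut) to 1 (fully open), then the shift along the tool's x, y, z as a fraction of full scale, then the turn about the tool's z as a fraction of full scale. A call has 1 to 5 rows; each row is the pose to reach, as a shift and turn from the pose commanded when the call began, along the tool's axes at that moment; what a row does not reach only later rows make up. Full scale, the value 1, is 1 m for a shift and 45 degrees for a turn. A row lasts 1/8 s, in which the tool goes at most 62.5 mm and 10.7 degrees, less where a joint would pass 70% of its speed; a pose out of reach is approached as far as the arm can. A call with a number of a shift or a turn outside -1 to 1 is refused whole. A call with a gripper value outside its range is refused whole. The fingers move at their own pace and stop on an object; "grip_force" is the grip in N (left out, the last holds). Time passes only in rows, so rows that repeat a pose let the fingers close. It gives the time, the measured TCP pose, the force, the opening and the grip force at its end, in the units of the state.
- arm.get_state(): the state, without advancing time (a new reading comes with each control period).
- capture(name): name is "scene" or "side" or "wrist"; returns a dict with "image" (420x560x3 uint8, red, green, blue), "intrinsics" (3x3 intrinsics, pixels), "R" (3x3) and "t" (3): a world point X has camera coordinates R X + t. Camera axes: x right, y down, z forward; pixel columns grow to the right and rows downward; lengths in m; the calibration is good to about 2 mm. A picture is of the moment at which its call begins. There is no depth.
- arm.hand_in(): hands the job in; it is judged then, once.
The state is a dict: "time_s": time; "joint_positions": joint angles; "joint_vel": joint speeds; "effort": joint torques, N m; "ee_pos": TCP position; "ee_rot": TCP orientation; "wrist_force": force on the tool from outside, world axes, zero at the start; "torque": the same for the moment, N m; "finger_gap": finger opening in m; "grip_force": force on a finger pad.
Only numpy, scipy, OpenCV 4.12 (cv2) and the standard library are available. Lean on these libraries where they do the work, as an engineer would, in place of code of your own. Each camera call takes 0.05 s, during which the arm holds its last target. There are 200 camera calls.

## Task

Stand the four small bottles that are loose on the open worktop (not those on the bar tray at the back) upright in the four wells of the walnut bottle rail, one to a well, in order of height: the tallest in the end well nearest the candle, then ever shorter toward the other end. Knock none of them over and leave the small silver cup where it stands.

Things in the scene. Friction and masses are not known exactly. Their poses are not given: they have to be found in the camera images.
- bottle_green: The tallest bottle, dark green glass with a pale cork-coloured cap; 120 mm tall over its cap, round body 47 mm in diameter. Origin at the centre of its underside, z up along its axis. Grip it round the body about 65 to 75 mm above its foot; much lower and the gripper would meet the cap.
- bottle_brown: The second tallest bottle, dark brown glass with a black cap; 105 mm tall over its cap, round body 44 mm in diameter. Origin at the centre of its underside, z up along its axis. Grip it round the body about 55 to 62 mm above its foot; much lower and the gripper would meet the cap.
- bottle_red: The third tallest bottle, dark red glass with a black cap; 95 mm tall over its cap, round body 42 mm in diameter. Origin at the centre of its underside, z up along its axis. Grip it round the body about 48 to 54 mm above its foot; much lower and the gripper would meet the cap.
- bottle_sample: The shortest bottle, a little amber glass sample bottle with a white cap; 75 mm tall over its cap, round body 38 mm in diameter. Origin at the centre of its underside, z up along its axis. Grip it round the body about 30 to 38 mm above its foot; much lower and the gripper would meet the cap.
- rail: Fixed walnut bottle rail with brass end plates, 360 mm long (its y axis), 84 wide (its x axis), 18 high. In its top a row of four round cork-floored wells, 62 mm wide, 6 deep (floors 12 mm above the worktop), at x = 0, y = +127.5, +42.5, -42.5, -127.5 mm. Origin at the centre of its underside; its +y end is the left one seen from the robot (turned up to 12 degrees).
- candle: Cream candle in a round clear glass, 72 mm in diameter and 71 tall, standing behind one end of the rail: the left end (its y in the rail's frame is above 0) or the right end (below 0). It marks the end where the tallest bottle goes; a low round stack of leather coasters stands behind the other end. Origin at the centre of its underside.
- silver_cup: Small open silver cup, 53 mm in diameter at the rim and 46 mm tall, standing among the bottles; to be left alone. Origin at the centre of its underside.
Things that resemble listed ones, but are neither listed nor needed, are in the scene too. Leave any turquoise or yellow look-alike of the bottle_red alone.

How it is judged:
At the end, for the whole second after the job is handed in: Each bottle upright (0.15 rad) and at rest on its well floor (origin 9-15 mm up), within 13 mm of the well centre along and across the rail; from the candle's end (rail +y if its y in the rail's frame is > 0, else -y): green, brown, red, sample. Cup within 20 mm of its start (z of bottle_green in the frame of rail between 0.009 and 0.015 m and angle between each of bottle_green, bottle_brown, bottle_red, bottle_sample's own z axis and vertical below 0.15 rad and linear speed of each of bottle_green, bottle_brown, bottle_red, bottle_sample below 0.02 m/s and z of bottle_brown in the frame of rail between 0.009 and 0.015 m and z of bottle_red in the frame of rail between 0.009 and 0.015 m and z of bottle_sample in the frame of rail between 0.009 and 0.015 m and not (distance of silver_cup from where it was at the start of the episode above 0.02 m) and ((y of candle in the frame of rail above 0 m and x of bottle_green in the frame of rail between -0.013 and 0.013 m and y of bottle_green in the frame of rail between 0.1145 and 0.1405 m and x of bottle_brown in the frame of rail between -0.013 and 0.013 m and y of bottle_brown in the frame of rail between 0.0295 and 0.0555 m and x of bottle_red in the frame of rail between -0.013 and 0.013 m and y of bottle_red in the frame of rail between -0.0555 and -0.0295 m and x of bottle_sample in the frame of rail between -0.013 and 0.013 m and y of bottle_sample in the frame of rail between -0.1405 and -0.1145 m) or (y of candle in the frame of rail below 0 m and x of bottle_green in the frame of rail between -0.013 and 0.013 m and y of bottle_green in the frame of rail between -0.1405 and -0.1145 m and x of bottle_brown in the frame of rail between -0.013 and 0.013 m and y of bottle_brown in the frame of rail between -0.0555 and -0.0295 m and x of bottle_red in the frame of rail between -0.013 and 0.013 m and y of bottle_red in the frame of rail between 0.0295 and 0.0555 m and x of bottle_sample in the frame of rail between -0.013 and 0.013 m and y of bottle_sample in the frame of rail between 0.1145 and 0.1405 m))); the robot touches nothing.
It fails at once if a bottle is knocked over (tilted more than 0.7 rad) (angle between any of bottle_green, bottle_brown, bottle_red, bottle_sample's own z axis and vertical above 0.7 rad).
It fails at once if the silver cup is moved more than 20 mm (distance of silver_cup from where it was at the start of the episode above 0.02 m).
It also fails if it takes over 112 s, if anything falls off the work surface, if the arm or the gripper's body presses on something with over 40 N, if the wrist force passes 120 N, or if a joint passes its speed limit or range.

## Working session

There is one attempt and no reset: what is moved stays moved. The work goes in short steps, Python scripts to look and compute and a tool call to move; the robot and the scene stay as the last step left them, time stands still between calls to the robot, and variables do not carry over. Pictures are saved under pics/ and viewed, at most 14 in all, crops included, and the job is handed in when it is done.

Besides the shell and the picture viewer there is one more tool, called after ">>>" in YAML: its name, and indented under it one key for each argument. send_rows: Moves the arm, as the interface text tells. Shift numbers are shares of 1 m and turn numbers shares of 45 degrees, none past 1 either way. Its arguments: {"type":"object","properties":{"motion":{"type":"array","items":{"type":"array"}},"grip_force":{"type":"number"}},"required":["motion"]}

```bash
mkdir -p pics; ls; cat > h.py <<'E'
import numpy as np, cv2, json
from workcell import arm, capture
def snap(cam,name):
    c=capture(cam); cv2.imwrite(f'pics/{name}.png',cv2.cvtColor(c['image'],cv2.COLOR_RGB2BGR))
    np.savez(f'pics/{name}.npz',**{k:np.array(v) for k,v in c.items()}); return c
def load(name): return dict(np.load(f'pics/{name}.npz'))
def ray(c,u,v):
    K,R,t=[np.array(c[k]) for k in('intrinsics','R','t')]
    return -R.T@t, R.T@np.linalg.inv(K)@np.array([u,v,1.])
def onz(c,u,v,z):
    o,d=ray(c,u,v); return o+d*(z-o[2])/d[2]
def tri(*obs):
    A=np.zeros((3,3));b=np.zeros(3)
    for c,u,v in obs:
        o,d=ray(c,u,v); d=d/np.linalg.norm(d); P=np.eye(3)-np.outer(d,d); A+=P;b+=P@o
    x=np.linalg.solve(A,b); return x,[np.linalg.norm(np.cross(x-ray(*q)[0],ray(*q)[1]/np.linalg.norm(ray(*q)[1]))) for q in obs]
def proj(c,X):
    p=np.array(c['intrinsics'])@(np.array(c['R'])@X+np.array(c['t'])); return p[:2]/p[2]
E
python3 - <<'E'
from h import *
for n in('scene','side','wrist'):
    c=snap(n,n+'0'); print(n,-c['R'].T@c['t'],c['R'][2])
print(arm.get_state())
E
```

```text
pics
scene [-0.40371468  0.63177374  0.65126547] [ 0.70544338 -0.52704984 -0.47388616]
side [ 0.10817638 -1.20355107  0.59900063] [ 0.28974223  0.86212151 -0.41568732]
wrist [ 0.3552915  -0.52082298  0.37289764] [-0.28218694 -0.14140923 -0.94888037]
{'time_s': 0.15, 'joint_positions': array([ 1.07837657,  0.33269356, -0.06471026,  1.46073032,  0.02159545,
        1.34988085, -0.0885259 ]), 'joint_vel': array([-9.81663949e-04, -2.00516421e-03,  2.99261192e-03, -3.27049801e-03,
       -9.29400905e-04, -5.41690682e-05,  1.22598172e-03]), 'effort': array([ 4.68501676e-04, -6.25823450e+01,  4.89942951e-02, -3.91848421e+01,
        1.62051490e-02,  7.62349024e-03, -7.24208371e-05]), 'ee_pos': array([ 0.28283907, -0.55703662,  0.23072805]), 'ee_rot': array([-3.05435667e+00, -7.30993263e-01,  4.25206930e-04]), 'wrist_force': array([ 0.77706099, -0.40645815,  0.64358743]), 'torque': array([-0.0001502 ,  0.04051665,  0.04203841]), 'grip_force': 0.0, 'finger_gap': 0.08536217379735722}
```

View pics/scene0.png

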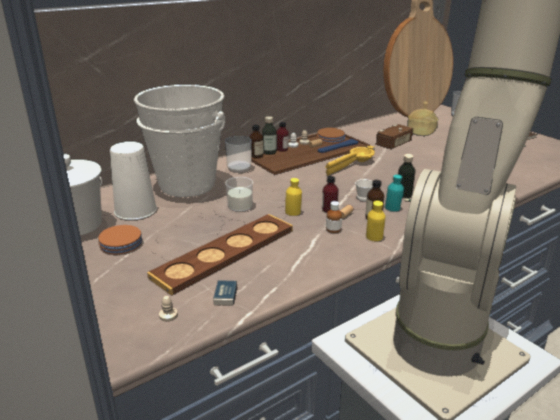

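View pics/side0.png

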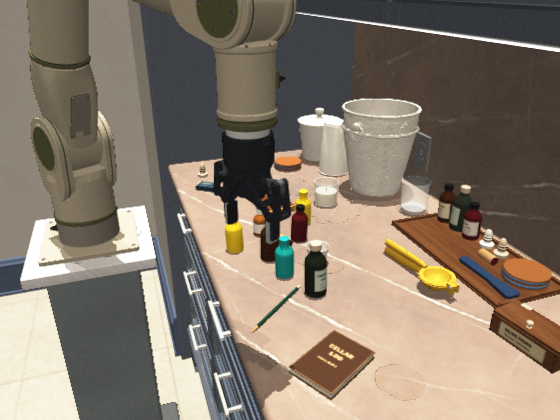

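Scene: wells run (180,271)→(265,228), with the candle at (240,195) behind the right (‑y) end. The bottles are red (331,194), sample (334,217), brown (376,198), green (407,178) and the cup is at (364,188). In the side view the gripper hides part of the brown bottle.

```bash
python3 - <<'E'
from h import *
s=load('scene0');d=load('side0')
cv2.imwrite('pics/zoom.png',cv2.resize(cv2.imread('pics/scene0.png')[145:295,140:440],None,fx=2.66,fy=2.66,interpolation=cv2.INTER_CUBIC))
for n,u,v,h in [('green',407,160,.12),('brown',376,183,.105),('red',331,179,.095),('sample',335,206,.075),('yel1',294,182,.095),('yel2',377,206,.095),('teal',397,179,.095),('cup',365,182,.046),('candle',240,182,.071)]:
    print(n,onz(s,u,v,h).round(3))
for u,v in [(180,271),(211,256),(239,241),(265,228)]: print('well',onz(s,u,v,.012).round(3))
print('tri green',tri((s,407,160),(d,316,245)),'red',tri((s,331,179),(d,300,208)))
E
```

```text
green [ 0.434 -0.388  0.12 ]
brown [ 0.401 -0.243  0.105]
red [ 0.499 -0.182  0.095]
sample [ 0.41  -0.119  0.075]
yel1 [ 0.539 -0.095  0.095]
yel2 [ 0.326 -0.172  0.095]
teal [ 0.402 -0.32   0.095]
cup [ 0.51  -0.317  0.046]
candle [ 0.661 -0.011  0.071]
well [0.465 0.263 0.012]
well [0.477 0.181 0.012]
well [0.496 0.097 0.012]
well [0.51  0.014 0.012]
tri green (array([ 0.45723746, -0.41368538,  0.10849039]), [np.float64(0.0027089197577466373), np.float64(0.0027089197577467154)]) red (array([ 0.51048157, -0.19225798,  0.08844763]), [np.float64(0.00027485709582839176), np.float64(0.00027485709582832036)])
```

View pics/wrist0.png

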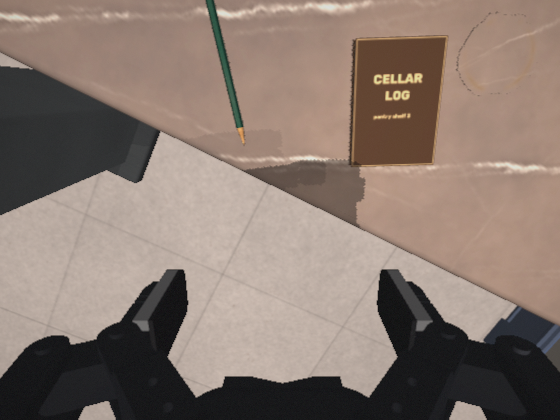

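View pics/zoom.png

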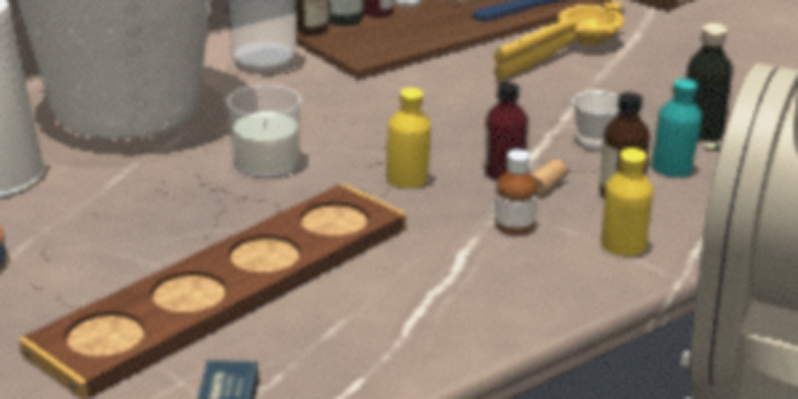

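The wrist view only shows the notebook and the worktop edge. Next: look at the cluster from above with the wrist camera, already turned so the fingers close across the rail.

```bash
cat >> h.py <<'E'
from scipy.spatial.transform import Rotation as Ro
def go(*targets):
    """targets: (x,y,z,yaw_deg) of TCP, tool x heading; print shift/turn fractions from the present pose"""
    s=arm.get_state(); R=Ro.from_rotvec(s['ee_rot']).as_matrix()
    yaw=np.degrees(np.arctan2(R[1,0],R[0,0])); print('t',round(s['time_s'],2),'pos',s['ee_pos'].round(4),'yaw',yaw.round(2),'tilt',R[2,2].round(5),'gap',round(s['finger_gap'],4),'F',s['wrist_force'].round(1))
    for x,y,z,w in targets: print((R.T@(np.array([x,y,z])-s['ee_pos'])).round(4), round(-((w-yaw+180)%360-180)/45,4))
E
python3 -c "
from h import *
go((.45,-.25,.33,100.3))"
```

```text
t 0.15 pos [ 0.2828 -0.557   0.2307] yaw 26.92 tilt -1.0 gap 0.0854 F [ 0.8 -0.4  0.6]
[ 0.288  -0.1982 -0.0991] -1.6307
```

>>> send_rows:
  motion:
    - [1,[0.03,-0.02,-0.05],-0.2]
    - [1,[0.08,-0.055,-0.1],-0.4]
    - [1,[0.13,-0.09,-0.1],-0.6]
    - [1,[0.18,-0.125,-0.1],-0.8]
    - [1,[0.23,-0.16,-0.1],-1.0]

```text
time_s: 0.78
ee_pos: [0.412, -0.3165, 0.3314]
ee_rot: [2.538, 1.851, -0.0]
wrist_force: [1.6, 0.8, 0.5]
finger_gap: 0.0855
grip_force: 0.0
```

```bash
python3 -c "
from h import *
go((.45,-.25,.33,100.3))"
```

```text
t 0.78 pos [ 0.412  -0.3165  0.3314] yaw 72.21 tilt -1.0 gap 0.0855 F [1.6 0.8 0.5]
[0.0749 0.0158 0.0014] -0.6243
```

>>> send_rows:
  motion:
    - [1,[0.03,0.006,0],-0.22]
    - [1,[0.06,0.012,0],-0.44]
    - [1,[0.075,0.016,0.001],-0.624]
    - [1,[0.075,0.016,0.001],-0.624]

```text
time_s: 1.27
ee_pos: [0.4503, -0.251, 0.3301]
ee_rot: [-2.018, -2.408, -0.0]
wrist_force: [-0.4, -1.4, 0.2]
finger_gap: 0.0853
grip_force: 0.0
```

```bash
python3 -c "
from h import *
go()
snap('wrist','w1');snap('side','d1');snap('scene','s1')"
```

```text
t 1.27 pos [ 0.4503 -0.251   0.3301] yaw 100.08 tilt -1.0 gap 0.0853 F [-0.4 -1.4  0.2]
```

View pics/w1.png

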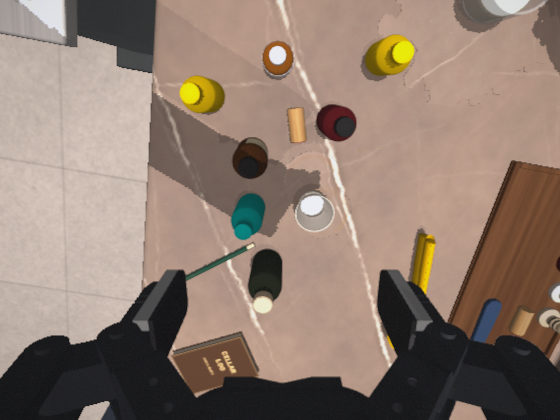

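View pics/d1.png

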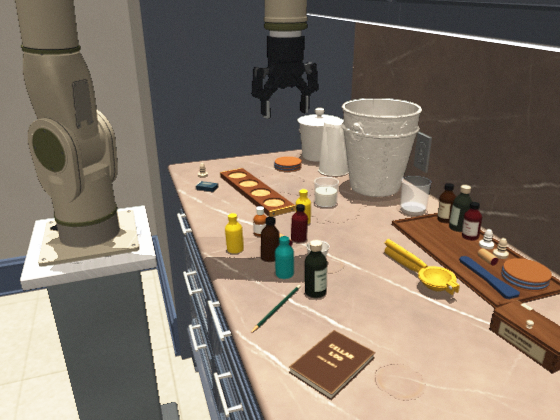

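Wrist: caps at green (262,304), brown (250,165), red (344,127), sample (278,57); cup (314,212). The loose cork (297,125) lies between sample and red. In the side view all the caps are visible, as is the rail at (255,192).

```bash
python3 - <<'E'
from h import *
s,w,d=load('s1'),load('w1'),load('d1')
P={'green':((407,157.5),(262,304),(316,245.5),.12),'brown':((376,182),(250,165),(270,222),.105),'red':((331,178),(344,127),(300,209),.095),'sample':((335,205),(278,57),(260,211),.075)}
for n,(a,b,c,h) in P.items():
    x,e=tri((s,*a),(w,*b),(d,*c)); x2,e2=tri((w,*b),(d,*c)); print(n,x.round(4),np.round(e,4),'wd',x2.round(4),'w@h',onz(w,*b,h).round(4))
# silver cup and cork on plane
print('cup',onz(w,314,205,.046).round(3),'cork',onz(w,292,109,.01).round(3),onz(w,302,141,.01).round(3))
# wells: orange blobs in scene and side views
for nm,c,box in (('s',s,(140,300,210,300)),('d',d,(210,300,160,215))):
    im=c['image'];hsv=cv2.cvtColor(im,cv2.COLOR_RGB2HSV)
    m=cv2.inRange(hsv,(8,90,130),(25,255,255));x0,x1,y0,y1=box;k=np.zeros_like(m);k[y0:y1,x0:x1]=m[y0:y1,x0:x1]
    n,l,st,ce=cv2.connectedComponentsWithStats(k)
    for i in range(1,n):
        if st[i,4]>40: print(nm,st[i],ce[i].round(1),onz(c,*ce[i],.012).round(4))
E
```

```text
green [ 0.4568 -0.4188  0.1131] [0.003  0.003  0.0004] wd [ 0.4553 -0.4211  0.1142] w@h [ 0.4547 -0.417   0.12  ]
brown [ 0.4126 -0.254   0.0979] [0.0025 0.002  0.0022] wd [ 0.4127 -0.2526  0.095 ] w@h [ 0.4139 -0.2506  0.105 ]
red [ 0.5109 -0.1934  0.0884] [0.002  0.0006 0.002 ] wd [ 0.5109 -0.1928  0.0862] w@h [ 0.5096 -0.1924  0.095 ]
sample [ 0.4243 -0.1324  0.0676] [0.     0.0004 0.0004] wd [ 0.4243 -0.1324  0.0676] w@h [ 0.4249 -0.1332  0.075 ]
cup [ 0.503 -0.302  0.046] cork [ 0.452 -0.186  0.01 ] [ 0.474 -0.226  0.01 ]
s [288 210  11   6  52] [293.  212.2] [ 0.5353 -0.0903  0.012 ]
s [ 147  214  146   76 2265] [219.5 251.7] [0.4817 0.157  0.012 ]
s [157 256  25  16  47] [166.  264.2] [0.5054 0.2759 0.012 ]
d [275 160  25   6 128] [287.3 162.1] [0.6704 0.3392 0.012 ]
d [ 220  168   80   46 1150] [258.7 190.1] [0.4979 0.127  0.012 ]
```

```bash
python3 -c "
from h import *
w=load('w1'); print(proj(w,arm.get_state()['ee_pos']))
go((.4555,-.419,.15,100.3),(.4555,-.419,.2,100.3))"
```

```text
[279.39441513 275.15580919]
t 1.43 pos [ 0.4493 -0.253   0.3302] yaw 99.75 tilt -1.0 gap 0.0853 F [ 0.3 -0.5  0.6]
[-0.1646 -0.0219  0.1802] -0.0122
[-0.1646 -0.022   0.1302] -0.0122
```

>>> send_rows:
  motion:
    - [1,[-0.05,-0.007,0.03],0]
    - [1,[-0.1,-0.014,0.08],0]
    - [1,[-0.15,-0.021,0.13],0]
    - [1,[-0.165,-0.022,0.17],0]
    - [1,[-0.165,-0.022,0.18],0]

```text
time_s: 2.05
ee_pos: [0.4534, -0.4201, 0.1457]
ee_rot: [-2.023, -2.395, 0.001]
wrist_force: [-0.4, 0.2, 0.3]
finger_gap: 0.085
grip_force: 0.0
```

```bash
cat > look.py <<'E'
from h import *; import sys
n,h,x,y=sys.argv[1],*map(float,sys.argv[2:5])
w=snap('wrist',n); go()
print('expect cap px',proj(w,np.array([x,y,h])).round(1)); u,v=proj(w,np.array([x,y,h])).astype(int)
im=cv2.cvtColor(w['image'],cv2.COLOR_RGB2BGR); cv2.circle(im,(u,v),3,(255,0,255),1)
cv2.imwrite(f'pics/{n}.png',im)
E
python3 look.py g1 .12 .4555 -.419
```

```text
t 2.1 pos [ 0.4548 -0.4187  0.1469] yaw 99.76 tilt -0.99999 gap 0.0855 F [-0.2  1.  -0.6]
expect cap px [286.4 247.4]
```

View pics/g1.png

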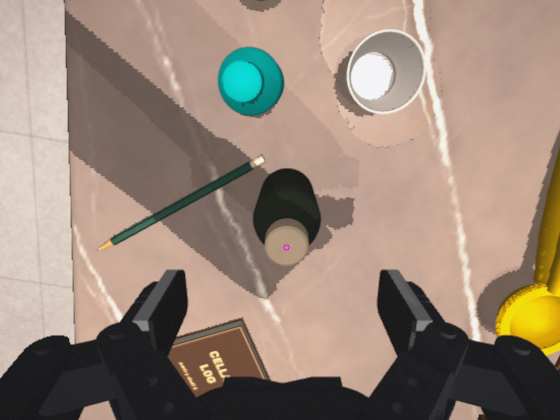

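Cap at (287,244) against the predicted (286,247), so the position agrees to about 1 mm. Going down and gripping.

>>> send_rows:
  motion:
    - [1,[0,0,0.04],0]
    - [1,[0,0,0.08],0]
    - [1,[0,0,0.094],0]
    - [1,[0,0,0.094],0]
    - [-1,[0,0,0.094],0]
  grip_force: 40

```text
time_s: 2.72
ee_pos: [0.458, -0.4191, 0.0586]
ee_rot: [2.018, 2.404, -0.0]
wrist_force: [0.3, -0.9, -0.0]
finger_gap: 0.0699
grip_force: 0.0
```

>>> send_rows:
  motion:
    - [-1,[0,0,0],0]
    - [-1,[0,0,0],0]
    - [-1,[0,0,0],0]
    - [-1,[0,0,0],0]

```text
time_s: 3.22
ee_pos: [0.4575, -0.4191, 0.0581]
ee_rot: [2.018, 2.404, -0.0]
wrist_force: [-0.0, 0.4, 6.5]
finger_gap: 0.0448
grip_force: 40.3
```

```bash
python3 -c "
from h import *
for i in range(2): go(); capture('wrist')
go((.4555,-.419,.23,100.3))"
```

```text
t 3.23 pos [ 0.4575 -0.4191  0.0581] yaw 99.98 tilt -1.0 gap 0.0448 F [-0.   0.4  6.5]
t 3.27 pos [ 0.4575 -0.4191  0.058 ] yaw 99.98 tilt -1.0 gap 0.0446 F [-2.1  0.1  7.4]
t 3.33 pos [ 0.4576 -0.4191  0.058 ] yaw 99.98 tilt -1.0 gap 0.0448 F [-0.9  0.8  7.2]
[ 1.00e-04 -1.80e-03 -1.72e-01] -0.0071
```

Gripped about 5 mm high, with the gap at 44.8 mm against a 47 mm body. Opening and regripping lower.

>>> send_rows:
  motion:
    - [1,[0,0,0],0]
    - [1,[0,0,0],0]
    - [1,[0,0,0.006],0]
    - [1,[0,0,0.006],0]
    - [-1,[0,0,0.006],0]

```text
time_s: 3.95
ee_pos: [0.4568, -0.4183, 0.0501]
ee_rot: [-2.019, -2.406, -0.0]
wrist_force: [0.5, -1.0, -0.2]
finger_gap: 0.0698
grip_force: 0.0
```

>>> send_rows:
  motion:
    - [-1,[0,0,0],0]
    - [-1,[0,0,0],0]
    - [-1,[0,0,0],0]
    - [-1,[0,0,0],0]

```text
time_s: 4.45
ee_pos: [0.457, -0.4185, 0.0506]
ee_rot: [2.019, 2.406, -0.0]
wrist_force: [-0.8, 0.6, 5.6]
finger_gap: 0.0451
grip_force: 41.1
```

>>> send_rows:
  motion:
    - [-1,[0,0,-0.04],0]
    - [-1,[0,0,-0.09],0]
    - [-1,[0.02,0.005,-0.14],0]
    - [-1,[0.06,0.015,-0.18],0]
    - [-1,[0.11,0.028,-0.2],0]

```text
time_s: 5.08
ee_pos: [0.4657, -0.3048, 0.2522]
ee_rot: [2.02, 2.403, 0.0]
wrist_force: [0.6, 0.5, -1.5]
finger_gap: 0.045
grip_force: 41.9
```

>>> send_rows:
  motion:
    - [-1,[0.055,0.014,-0.02],0]
    - [-1,[0.11,0.028,-0.04],0]
    - [-1,[0.165,0.042,-0.06],0]
    - [-1,[0.22,0.056,-0.08],0]
    - [-1,[0.275,0.07,-0.08],0]

```text
time_s: 5.7
ee_pos: [0.4869, -0.0202, 0.3315]
ee_rot: [2.018, 2.405, 0.002]
wrist_force: [0.5, -0.7, -1.6]
finger_gap: 0.0452
grip_force: 41.9
```

>>> send_rows:
  motion:
    - [-1,[0.04,0.01,0],0]
    - [-1,[0.04,0.01,0],0]

```text
time_s: 5.95
ee_pos: [0.4891, 0.0228, 0.3301]
ee_rot: [-2.012, -2.413, -0.001]
wrist_force: [-0.0, -0.4, -1.8]
finger_gap: 0.0453
grip_force: 41.8
```

```bash
python3 -c "
from h import *
go();snap('wrist','r1');snap('scene','s2');snap('side','d2')"
```

```text
t 5.95 pos [0.4891 0.0228 0.3301] yaw 100.36 tilt -1.0 gap 0.0453 F [-0.  -0.4 -1.8]
```

View pics/r1.png

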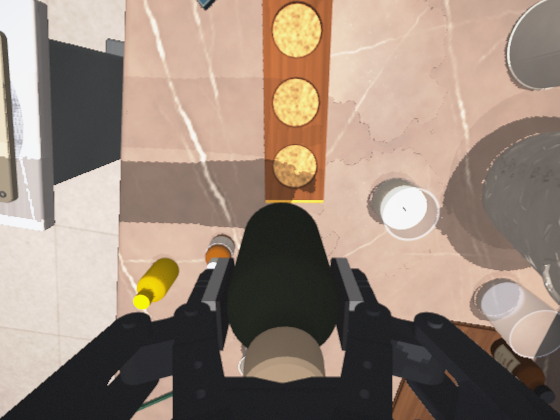

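Wells at (298,30), (296,103) and (295,167), with the rail's brass end at row 201. The candle at (405,208) is beside that end, and the bottle hangs upright.

```bash
python3 - <<'E'
from h import *
out={}
for nm,c,box,lo in (('w',load('r1'),(255,340,0,200),(18,60,60)),('s',load('s2'),(150,290,218,290),(9,80,150)),('s1',load('s1'),(150,290,218,290),(9,80,150))):
    hsv=cv2.cvtColor(c['image'],cv2.COLOR_RGB2HSV)
    if nm=='w': print([hsv[y,x].tolist() for x,y in((298,30),(295,167),(305,180),(270,60),(270,190))])
    else: print([hsv[y,x].tolist() for x,y in((180,271),(211,256),(195,255),(170,282))])
    for lo in ((18,60,60),(14,90,100),(13,90,150)):
        m=cv2.inRange(hsv,lo,(32,255,255));x0,x1,y0,y1=box;k=np.zeros_like(m);k[y0:y1,x0:x1]=m[y0:y1,x0:x1]
        k=cv2.morphologyEx(k,cv2.MORPH_OPEN,np.ones((3,3)));
        cs,_=cv2.findContours(k,cv2.RETR_EXTERNAL,cv2.CHAIN_APPROX_NONE)
        for q in cs:
            if cv2.contourArea(q)>120:
                e=cv2.fitEllipse(cv2.convexHull(q)); p=onz(c,*e[0],.012); print(nm,lo,np.round(e[0],1),np.round(e[1],1),p.round(4))
E
```

```text
[[22, 120, 245], [18, 135, 234], [16, 135, 160], [11, 167, 192], [10, 152, 111]]
w (18, 60, 60) [296.9 160. ] [27.9 39.8] [0.5106 0.0218 0.012 ]
w (18, 60, 60) [295.6 101.9] [43.5 46. ] [0.4939 0.0973 0.012 ]
w (18, 60, 60) [296.5  30. ] [47.  52.5] [0.4786 0.181  0.012 ]
w (14, 90, 100) [294.4 165.5] [41.9 43. ] [0.5087 0.0135 0.012 ]
w (14, 90, 100) [295.5 101.9] [45.4 47.2] [0.4937 0.0972 0.012 ]
w (14, 90, 100) [296.5  30.1] [48.4 53.7] [0.4786 0.1809 0.012 ]
w (13, 90, 150) [294.5 165.2] [41.5 43. ] [0.5086 0.014  0.012 ]
w (13, 90, 150) [295.4 102.1] [45.7 47.8] [0.4937 0.097  0.012 ]
w (13, 90, 150) [296.3  30.1] [48.7 54.1] [0.4784 0.1808 0.012 ]
[[18, 109, 231], [18, 110, 232], [10, 134, 118], [10, 137, 140]]
s (18, 60, 60) [179.4 270.8] [10.6 25.4] [0.4661 0.2636 0.012 ]
s (14, 90, 100) [160.6 282.4] [ 8.6 29. ] [0.4507 0.3134 0.012 ]
s (14, 90, 100) [179.2 270.7] [15.4 29.5] [0.4667 0.2637 0.012 ]
s (14, 90, 100) [210.4 254.9] [14.2 27.8] [0.4822 0.18   0.012 ]
s (14, 90, 100) [239.  240.5] [13.  25.2] [0.4975 0.0958 0.012 ]
s (14, 90, 100) [264.8 227.5] [11.4 24.7] [0.512
[... 235 characters left out ...]
228.4] [10.4 19. ] [0.5124 0.0203 0.012 ]
[[18, 111, 228], [17, 111, 228], [11, 139, 114], [10, 137, 136]]
s1 (14, 90, 100) [160.8 282.7] [ 8.2 30.5] [0.4494 0.3135 0.012 ]
s1 (14, 90, 100) [179.2 270.7] [15.4 29.4] [0.4665 0.2638 0.012 ]
s1 (14, 90, 100) [210.6 254.8] [13.9 27.7] [0.4821 0.1797 0.012 ]
s1 (14, 90, 100) [239.2 240.5] [13.2 25.6] [0.4971 0.0956 0.012 ]
s1 (14, 90, 100) [265.2 227.3] [11.8 24.9] [0.5129 0.0113 0.012 ]
s1 (13, 90, 150) [179.1 271.3] [15.1 29. ] [0.4646 0.265  0.012 ]
s1 (13, 90, 150) [210.5 255.4] [13.5 27.7] [0.4801 0.1809 0.012 ]
s1 (13, 90, 150) [239.2 241.1] [12.6 25.7] [0.495  0.0969 0.012 ]
s1 (13, 90, 150) [265.1 228. ] [11.4 25.1] [0.5102 0.0134 0.012 ]
```

Both views put the wells at (.5095,.0133), (.4945,.097), (.479,.181) and (.464,.2645), with 85 mm spacing and about 10.3° yaw, as they should be.

```bash
python3 -c "
from h import *
go((.5095,.0133,.09,100.3))"
```

```text
t 6.1 pos [0.4894 0.0179 0.3298] yaw 99.93 tilt -1.0 gap 0.0454 F [ 0.6  0.3 -2.3]
[-0.0079  0.0192  0.2398] -0.0082
```

>>> send_rows:
  motion:
    - [-1,[-0.006,0.015,0.04],0]
    - [-1,[-0.008,0.019,0.1],0]
    - [-1,[-0.008,0.019,0.16],0]
    - [-1,[-0.008,0.019,0.21],0]
    - [-1,[-0.008,0.019,0.24],0]

```text
time_s: 6.72
ee_pos: [0.5081, 0.0125, 0.0874]
ee_rot: [-2.021, -2.402, 0.004]
wrist_force: [0.2, 0.3, 0.3]
finger_gap: 0.0451
grip_force: 41.7
```

>>> send_rows:
  motion:
    - [-1,[0,0,0],0]

```text
time_s: 6.85
ee_pos: [0.5079, 0.0129, 0.0882]
ee_rot: [-2.019, -2.402, 0.005]
wrist_force: [0.3, 0.3, -0.6]
finger_gap: 0.0452
grip_force: 41.8
```

```bash
python3 -c "
from h import *
go((.5095,.0133,.064,100.3)); w=snap('wrist','p1'); print(proj(w,np.array([.5095,.0133,.012])))"
```

```text
t 6.85 pos [0.5079 0.0129 0.0882] yaw 99.89 tilt -0.99999 gap 0.0452 F [ 0.3  0.3 -0.6]
[0.0001 0.0018 0.0242] -0.0092
[284.89747863 216.83630087]
```

>>> send_rows:
  motion:
    - [-1,[0,0.0015,0.01],0]
    - [-1,[0,0.0015,0.02],0]
    - [-1,[0,0.0015,0.024],0]
    - [-1,[0,0.0015,0.024],0]

```text
time_s: 7.4
ee_pos: [0.5109, 0.0146, 0.0661]
ee_rot: [-2.019, -2.406, 0.0]
wrist_force: [-0.1, -0.8, -1.7]
finger_gap: 0.0452
grip_force: 41.8
```

>>> send_rows:
  motion:
    - [-1,[0,0,0.003],0]
    - [-1,[0,0,0.003],0]
    - [-1,[0,0,0.003],0]

```text
time_s: 7.78
ee_pos: [0.5111, 0.0147, 0.0634]
ee_rot: [2.019, 2.406, 0.0]
wrist_force: [-0.1, 0.3, -1.3]
finger_gap: 0.0452
grip_force: 41.8
```

>>> send_rows:
  motion:
    - [1,[0,0,0.001],0]
    - [1,[0,0,0.001],0]
    - [1,[0,0,0.001],0]
    - [1,[0,0,-0.02],0]
    - [1,[0,0,-0.07],0]

```text
time_s: 8.4
ee_pos: [0.5096, 0.0145, 0.1324]
ee_rot: [-2.017, -2.404, 0.004]
wrist_force: [0.4, -0.3, 0.5]
finger_gap: 0.0856
grip_force: 0.0
```

>>> send_rows:
  motion:
    - [1,[0,0,-0.06],0]
    - [1,[-0.04,-0.02,-0.1],0]
    - [1,[-0.1,-0.05,-0.13],0]
    - [1,[-0.15,-0.08,-0.13],0]
    - [1,[-0.17,-0.1,-0.13],0]

```text
time_s: 9.02
ee_pos: [0.4409, -0.1735, 0.2639]
ee_rot: [2.023, 2.402, -0.0]
wrist_force: [-0.6, -0.4, -0.6]
finger_gap: 0.0853
grip_force: 0.0
```

```bash
python3 - <<'E'
from h import *
snap('wrist','w3');s=snap('scene','s3');d=snap('side','d3')
go((.4135,-.252,.135,100.3))
a=cv2.imread('pics/s3.png')[130:300,140:440];b=cv2.imread('pics/d3.png')[140:310,170:470];
cv2.imwrite('pics/c3.png',cv2.resize(np.vstack([np.hstack([a,b])]),None,fx=1.33,fy=1.33,interpolation=cv2.INTER_CUBIC))
E
```

```text
t 9.18 pos [ 0.4413 -0.1716  0.2635] yaw 99.8 tilt -1.0 gap 0.0853 F [0.5 0.8 0.1]
[-0.0744 -0.0411  0.1285] -0.0112
```

View pics/c3.png

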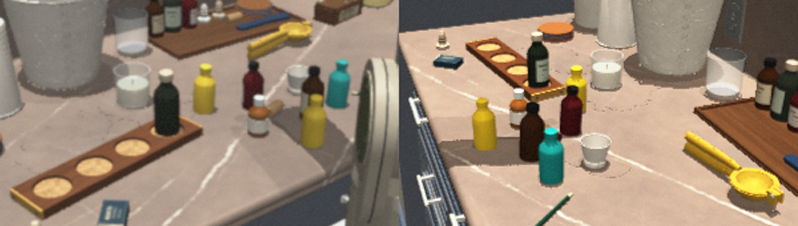

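Green stands upright in the end well by the candle (scene crop 167,105; side crop 538,60), and the cup is unmoved. Next, brown.

>>> send_rows:
  motion:
    - [1,[-0.03,-0.017,0.04],0]
    - [1,[-0.06,-0.034,0.08],0]
    - [1,[-0.074,-0.041,0.12],0]
    - [1,[-0.074,-0.041,0.128],0]
    - [1,[-0.074,-0.041,0.128],0]

```text
time_s: 9.8
ee_pos: [0.4157, -0.2487, 0.136]
ee_rot: [2.017, 2.409, 0.001]
wrist_force: [-0.5, 0.1, 1.1]
finger_gap: 0.0852
grip_force: 0.0
```

```bash
python3 look.py b1 .105 .4135 -.252
```

```text
t 9.85 pos [ 0.4161 -0.249   0.1367] yaw 100.12 tilt -1.0 gap 0.0853 F [-0.7  0.3 -0.4]
expect cap px [277.3 249. ]
```

View pics/b1.png

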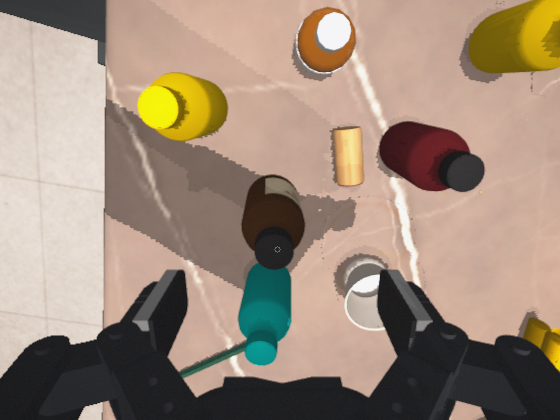

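Cap at (274,248), about 1.5 mm left of the estimate, so brown's x is about .412.

>>> send_rows:
  motion:
    - [1,[-0.003,-0.004,0.03],0]
    - [1,[-0.003,-0.004,0.07],0]
    - [1,[-0.003,-0.004,0.095],0]
    - [1,[-0.003,-0.004,0.096],0]
    - [1,[-0.003,-0.004,0.096],0]

```text
time_s: 10.48
ee_pos: [0.4126, -0.254, 0.0411]
ee_rot: [2.017, 2.405, 0.001]
wrist_force: [0.3, 0.8, 0.1]
finger_gap: 0.0858
grip_force: 0.0
```

>>> send_rows:
  motion:
    - [-1,[0,0,0.001],0]
    - [-1,[0,0,0.001],0]
    - [-1,[0,0,0.001],0]
    - [-1,[0,0,0.001],0]
    - [-1,[0,0,0.001],0]

```text
time_s: 11.1
ee_pos: [0.4113, -0.2543, 0.0391]
ee_rot: [2.019, 2.405, -0.001]
wrist_force: [-2.4, 0.4, 7.3]
finger_gap: 0.0426
grip_force: 39.8
```

```bash
python3 -c "
from h import *
go((.4945,.097,.18,100.3))"
```

```text
t 11.1 pos [ 0.4113 -0.2543  0.0391] yaw 99.97 tilt -1.0 gap 0.0426 F [-2.4  0.4  7.3]
[ 0.3315  0.1428 -0.1412] -0.0073
```

>>> send_rows:
  motion:
    - [-1,[0,0,-0.05],0]
    - [-1,[0,0,-0.1],0]
    - [-1,[0.01,0.005,-0.15],0]
    - [-1,[0.05,0.022,-0.175],0]
    - [-1,[0.1,0.043,-0.18],0]

```text
time_s: 11.72
ee_pos: [0.4369, -0.1476, 0.2204]
ee_rot: [2.02, 2.401, 0.001]
wrist_force: [1.0, 0.7, -1.7]
finger_gap: 0.0425
grip_force: 41.3
```

>>> send_rows:
  motion:
    - [-1,[0.05,0.022,0],0]
    - [-1,[0.1,0.044,0],0]
    - [-1,[0.15,0.066,0],0]
    - [-1,[0.2,0.087,0],0]
    - [-1,[0.23,0.1,0],0]

```text
time_s: 12.35
ee_pos: [0.4945, 0.0989, 0.2185]
ee_rot: [-2.016, -2.409, -0.001]
wrist_force: [0.1, -1.1, -1.7]
finger_gap: 0.0421
grip_force: 41.3
```

>>> send_rows:
  motion:
    - [-1,[0,0,0],0]
    - [-1,[0,0,0],0]

```text
time_s: 12.6
ee_pos: [0.4945, 0.0951, 0.2181]
ee_rot: [2.02, 2.406, -0.001]
wrist_force: [0.0, 0.1, -0.9]
finger_gap: 0.0424
grip_force: 41.3
```

```bash
python3 -c "
from h import *
go((.4945,.0955,.075,100.3))"
```

```text
t 12.6 pos [0.4945 0.0951 0.2181] yaw 99.96 tilt -1.0 gap 0.0424 F [ 0.   0.1 -0.9]
[5.000e-04 1.000e-04 1.431e-01] -0.0075
```

Final z should be about .039+.012+.001 = .052.

>>> send_rows:
  motion:
    - [-1,[0,0,0.05],0]
    - [-1,[0,0,0.1],0]
    - [-1,[0,0,0.13],0]
    - [-1,[0,0,0.15],0]
    - [-1,[0,0,0.16],0]

```text
time_s: 13.22
ee_pos: [0.4942, 0.0944, 0.0573]
ee_rot: [-2.022, -2.404, 0.002]
wrist_force: [-0.3, -0.6, -1.5]
finger_gap: 0.0421
grip_force: 41.3
```

>>> send_rows:
  motion:
    - [-1,[0,0,0.003],0]
    - [-1,[0,0,0.003],0]
    - [-1,[0,0,0.003],0]

```text
time_s: 13.6
ee_pos: [0.4952, 0.096, 0.056]
ee_rot: [2.019, 2.406, 0.001]
wrist_force: [0.7, -0.1, -1.3]
finger_gap: 0.0421
grip_force: 41.3
```

>>> send_rows:
  motion:
    - [-1,[0,0,0.004],0]
    - [-1,[0,0,0.004],0]
    - [-1,[0,0,0.004],0]

```text
time_s: 13.98
ee_pos: [0.4946, 0.096, 0.0512]
ee_rot: [-2.019, -2.407, 0.0]
wrist_force: [-0.8, 0.3, -1.0]
finger_gap: 0.0424
grip_force: 41.3
```

>>> send_rows:
  motion:
    - [1,[0,0,0],0]
    - [1,[0,0,0],0]
    - [1,[0,0,0],0]
    - [1,[0,0,-0.03],0]
    - [1,[0,0,-0.09],0]

```text
time_s: 14.6
ee_pos: [0.4932, 0.0956, 0.1406]
ee_rot: [-2.017, -2.404, 0.004]
wrist_force: [0.9, -0.7, 0.3]
finger_gap: 0.0853
grip_force: 0.0
```

>>> send_rows:
  motion:
    - [1,[0,0,-0.05],0]
    - [1,[-0.03,-0.004,-0.09],0]
    - [1,[-0.08,-0.01,-0.1],0]
    - [1,[-0.14,-0.017,-0.1],0]
    - [1,[-0.2,-0.024,-0.1],0]

```text
time_s: 15.22
ee_pos: [0.5057, -0.1069, 0.2418]
ee_rot: [2.018, 2.406, 0.0]
wrist_force: [1.1, -0.0, 0.6]
finger_gap: 0.0855
grip_force: 0.0
```

>>> send_rows:
  motion:
    - [1,[-0.05,-0.006,0.02],0]
    - [1,[-0.087,-0.011,0.06],0]
    - [1,[-0.087,-0.011,0.1],0]
    - [1,[-0.087,-0.011,0.11],0]
    - [1,[-0.087,-0.011,0.11],0]

```text
time_s: 15.85
ee_pos: [0.5103, -0.1921, 0.1318]
ee_rot: [-2.018, -2.408, -0.0]
wrist_force: [0.5, -0.7, 0.6]
finger_gap: 0.0855
grip_force: 0.0
```

```bash
python3 look.py q1 .095 .510 -.1928; python3 -c "
from h import *
snap('scene','s4');go((.510,-.1928,.033,100.3))"
```

```text
t 15.9 pos [ 0.5109 -0.1922  0.1327] yaw 100.06 tilt -1.0 gap 0.0854 F [ 0.2 -0.8 -0. ]
expect cap px [281.3 241.3]
t 15.95 pos [ 0.5111 -0.1924  0.1331] yaw 100.06 tilt -1.0 gap 0.0854 F [-0.6  0.4  0.3]
[-1.000e-04 -1.400e-03  1.001e-01] -0.0054
```

View pics/q1.png

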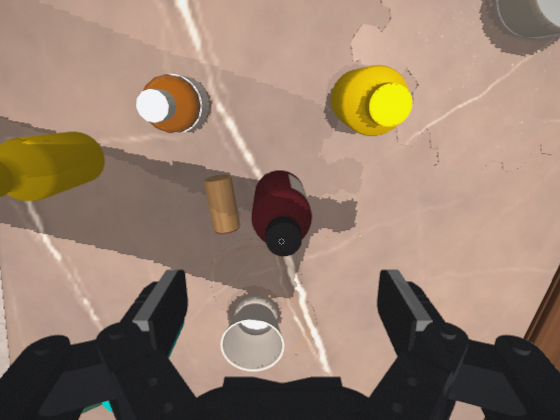

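Cap at (283,237), about 2 mm further in +y than estimated. The cork lies to the left (222,205) but is lower than the fingertips will go.

>>> send_rows:
  motion:
    - [1,[0.002,0,0.03],0]
    - [1,[0.002,0,0.07],0]
    - [1,[0.002,0,0.095],0]
    - [1,[0.002,0,0.1],0]
    - [1,[0.002,0,0.1],0]

```text
time_s: 16.58
ee_pos: [0.5106, -0.1909, 0.0327]
ee_rot: [2.018, 2.405, 0.001]
wrist_force: [-0.1, 0.2, 0.9]
finger_gap: 0.0854
grip_force: 0.0
```

>>> send_rows:
  motion:
    - [-1,[0,0,0],0]
    - [-1,[0,0,0],0]
    - [-1,[0,0,0],0]
    - [-1,[0,0,0],0]
    - [-1,[0,0,0],0]

```text
time_s: 17.2
ee_pos: [0.5098, -0.191, 0.0323]
ee_rot: [2.019, 2.406, -0.001]
wrist_force: [-3.3, 1.0, 9.1]
finger_gap: 0.0402
grip_force: 39.4
```

```bash
python3 -c "
from h import *
go((.479,.1808,.18,100.3))"
```

```text
t 17.2 pos [ 0.5098 -0.191   0.0323] yaw 99.99 tilt -1.0 gap 0.0402 F [-3.3  1.   9.1]
[ 0.3714  0.0342 -0.148 ] -0.0069
```

>>> send_rows:
  motion:
    - [-1,[0,0,-0.05],0]
    - [-1,[0,0,-0.1],0]
    - [-1,[0.01,0.001,-0.15],0]
    - [-1,[0.05,0.005,-0.18],0]
    - [-1,[0.1,0.009,-0.185],0]

```text
time_s: 17.82
ee_pos: [0.502, -0.0904, 0.2187]
ee_rot: [2.019, 2.402, 0.002]
wrist_force: [1.5, 1.2, -2.2]
finger_gap: 0.0401
grip_force: 41.6
```

>>> send_rows:
  motion:
    - [-1,[0.055,0.005,0],0]
    - [-1,[0.11,0.01,0],0]
    - [-1,[0.165,0.015,0],0]
    - [-1,[0.22,0.02,0],0]
    - [-1,[0.27,0.025,0],0]

```text
time_s: 18.45
ee_pos: [0.4783, 0.1813, 0.2165]
ee_rot: [2.019, 2.406, 0.0]
wrist_force: [0.3, 0.4, -1.9]
finger_gap: 0.0403
grip_force: 41.6
```

>>> send_rows:
  motion:
    - [-1,[0,0,0],0]
    - [-1,[0,0,0],0]

```text
time_s: 18.7
ee_pos: [0.4789, 0.1791, 0.2161]
ee_rot: [2.019, 2.407, -0.001]
wrist_force: [0.1, -1.0, -2.0]
finger_gap: 0.04
grip_force: 41.6
```

```bash
python3 -c "
from h import *
go((.479,.1808,.046,100.3))"
```

```text
t 18.7 pos [0.4789 0.1791 0.2161] yaw 100.0 tilt -1.0 gap 0.04 F [ 0.1 -1.  -2. ]
[0.0018 0.0005 0.1701] -0.0066
```

>>> send_rows:
  motion:
    - [-1,[0.001,0,0.05],0]
    - [-1,[0.001,0,0.1],0]
    - [-1,[0.001,0,0.14],0]
    - [-1,[0.001,0,0.16],0]
    - [-1,[0.001,0,0.168],0]

```text
time_s: 19.32
ee_pos: [0.4789, 0.1797, 0.0479]
ee_rot: [-2.021, -2.405, 0.001]
wrist_force: [0.9, 0.3, -0.9]
finger_gap: 0.0399
grip_force: 41.5
```

>>> send_rows:
  motion:
    - [-1,[0,0,0.002],0]
    - [-1,[0,0,0.002],0]
    - [-1,[0,0,0.002],0]

```text
time_s: 19.7
ee_pos: [0.4794, 0.1807, 0.0472]
ee_rot: [2.019, 2.406, 0.002]
wrist_force: [-0.0, 0.0, -1.8]
finger_gap: 0.0399
grip_force: 41.5
```

>>> send_rows:
  motion:
    - [-1,[0,0,0.003],0]
    - [-1,[0,0,0.003],0]
    - [1,[0,0,0.003],0]
    - [1,[0,0,0.003],0]
    - [1,[0,0,0.003],0]

```text
time_s: 20.32
ee_pos: [0.4788, 0.1805, 0.0432]
ee_rot: [2.019, 2.406, 0.0]
wrist_force: [-0.4, 0.1, 0.2]
finger_gap: 0.0854
grip_force: 0.0
```

>>> send_rows:
  motion:
    - [1,[0,0,-0.03],0]
    - [1,[0,0,-0.08],0]
    - [1,[0,0,-0.14],0]
    - [1,[-0.04,-0.015,-0.18],0]
    - [1,[-0.09,-0.035,-0.18],0]

```text
time_s: 20.95
ee_pos: [0.4612, 0.0863, 0.2263]
ee_rot: [2.014, 2.406, 0.006]
wrist_force: [0.0, -1.4, -0.8]
finger_gap: 0.0853
grip_force: 0.0
```

>>> send_rows:
  motion:
    - [1,[-0.055,-0.02,0],0]
    - [1,[-0.11,-0.04,0],0]
    - [1,[-0.16,-0.058,0.02],0]
    - [1,[-0.208,-0.073,0.07],0]
    - [1,[-0.208,-0.073,0.11],0]

```text
time_s: 21.58
ee_pos: [0.4235, -0.135, 0.1123]
ee_rot: [2.024, 2.4, -0.001]
wrist_force: [1.5, 0.3, 0.5]
finger_gap: 0.0861
grip_force: 0.0
```

>>> send_rows:
  motion:
    - [1,[0,0,0],0]
    - [1,[0,0,0],0]

```text
time_s: 21.82
ee_pos: [0.4252, -0.1311, 0.1149]
ee_rot: [2.017, 2.407, 0.001]
wrist_force: [1.1, -0.0, 1.0]
finger_gap: 0.0853
grip_force: 0.0
```

```bash
python3 look.py m1 .075 .4245 -.1328; python3 -c "
from h import *
snap('scene','s5');go((.4245,-.1328,.016,100.3))"
```

```text
t 21.88 pos [ 0.4255 -0.1312  0.1153] yaw 100.08 tilt -1.0 gap 0.0854 F [-0.3 -0.3  0.6]
expect cap px [280.3 240.5]
t 21.93 pos [ 0.4256 -0.1313  0.1153] yaw 100.07 tilt -0.99999 gap 0.0856 F [ 0.2 -0.3  1.1]
[-0.0011 -0.0016  0.0993] -0.005
```

View pics/m1.png

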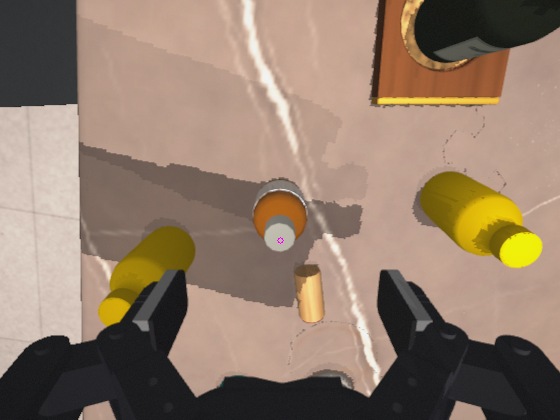

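Sample cap at (280,237), within 2 mm. Yellow and the cork are clear of the fingers.

>>> send_rows:
  motion:
    - [1,[0,-0.001,0.03],0]
    - [1,[0,-0.001,0.07],0]
    - [1,[0,-0.001,0.094],0]
    - [1,[0,-0.001,0.098],0]
    - [1,[0,-0.001,0.098],0]

```text
time_s: 22.55
ee_pos: [0.4242, -0.1319, 0.0166]
ee_rot: [2.018, 2.406, 0.001]
wrist_force: [0.5, -0.6, -0.0]
finger_gap: 0.0855
grip_force: 0.0
```

>>> send_rows:
  motion:
    - [-1,[0,0,0],0]
    - [-1,[0,0,0],0]
    - [-1,[0,0,0],0]
    - [-1,[0,0,0],0]
    - [-1,[0,0,0],0]

```text
time_s: 23.18
ee_pos: [0.4235, -0.1321, 0.016]
ee_rot: [2.019, 2.406, -0.0]
wrist_force: [-2.4, 0.7, 7.4]
finger_gap: 0.0367
grip_force: 39.4
```

```bash
python3 -c "
from h import *
go((.464,.2645,.18,100.3))"
```

```text
t 23.18 pos [ 0.4235 -0.1321  0.016 ] yaw 99.99 tilt -1.0 gap 0.0367 F [-2.4  0.7  7.4]
[ 0.3834  0.1088 -0.1643] -0.0069
```

Foot must clear .132, so I'll travel at z of about .205.

>>> send_rows:
  motion:
    - [-1,[0,0,-0.05],0]
    - [-1,[0,0,-0.1],0]
    - [-1,[0,0,-0.15],0]
    - [-1,[0.03,0.009,-0.19],0]
    - [-1,[0.08,0.023,-0.195],0]

```text
time_s: 23.8
ee_pos: [0.4333, -0.0494, 0.2132]
ee_rot: [2.02, 2.399, 0.003]
wrist_force: [1.5, 0.0, -1.2]
finger_gap: 0.0367
grip_force: 40.9
```

>>> send_rows:
  motion:
    - [-1,[0.055,0.016,0],0]
    - [-1,[0.11,0.032,0],0]
    - [-1,[0.165,0.048,0],0]
    - [-1,[0.22,0.064,0],0]
    - [-1,[0.275,0.08,0],0]

```text
time_s: 24.42
ee_pos: [0.4631, 0.2371, 0.2106]
ee_rot: [2.02, 2.405, 0.0]
wrist_force: [0.1, -0.6, -0.2]
finger_gap: 0.0367
grip_force: 40.8
```

>>> send_rows:
  motion:
    - [-1,[0.028,0.006,0],0]
    - [-1,[0.028,0.006,0],0]
    - [-1,[0.028,0.006,0],0]

```text
time_s: 24.8
ee_pos: [0.4641, 0.2633, 0.21]
ee_rot: [2.02, 2.406, -0.001]
wrist_force: [0.6, -0.4, -0.1]
finger_gap: 0.0366
grip_force: 40.8
```

```bash
python3 -c "
from h import *
go((.464,.2645,.03,100.3))"
```

```text
t 24.8 pos [0.4641 0.2633 0.21  ] yaw 99.96 tilt -1.0 gap 0.0366 F [ 0.6 -0.4 -0.1]
[0.0013 0.0002 0.18  ] -0.0075
```

>>> send_rows:
  motion:
    - [-1,[0.001,0,0.05],0]
    - [-1,[0.001,0,0.1],0]
    - [-1,[0.001,0,0.15],0]
    - [-1,[0.001,0,0.172],0]
    - [-1,[0.001,0,0.178],0]

```text
time_s: 25.42
ee_pos: [0.464, 0.2644, 0.032]
ee_rot: [-2.021, -2.405, 0.001]
wrist_force: [-0.2, 0.2, 0.0]
finger_gap: 0.0367
grip_force: 40.8
```

>>> send_rows:
  motion:
    - [-1,[0,0,0.002],0]
    - [-1,[0,0,0.002],0]
    - [-1,[0,0,0.002],0]

```text
time_s: 25.8
ee_pos: [0.4645, 0.2655, 0.0312]
ee_rot: [2.019, 2.406, 0.002]
wrist_force: [0.7, -0.1, -0.3]
finger_gap: 0.0368
grip_force: 40.8
```

>>> send_rows:
  motion:
    - [-1,[0,0,0.003],0]
    - [-1,[0,0,0.003],0]
    - [1,[0,0,0.003],0]
    - [1,[0,0,0.003],0]
    - [1,[0,0,0.003],0]

```text
time_s: 26.42
ee_pos: [0.4638, 0.2652, 0.0272]
ee_rot: [2.019, 2.406, -0.0]
wrist_force: [0.3, 0.4, -0.6]
finger_gap: 0.0852
grip_force: 0.0
```

>>> send_rows:
  motion:
    - [1,[0,0,-0.03],0]
    - [1,[0,0,-0.08],0]
    - [1,[0,0,-0.14],0]
    - [1,[-0.03,0,-0.2],0]
    - [1,[-0.08,0,-0.25],0]

```text
time_s: 27.05
ee_pos: [0.4759, 0.1956, 0.2705]
ee_rot: [2.015, 2.409, 0.002]
wrist_force: [1.8, -1.1, -0.8]
finger_gap: 0.0855
grip_force: 0.0
```

>>> send_rows:
  motion:
    - [1,[-0.05,0,-0.03],0]
    - [1,[-0.1,0,-0.06],0]
    - [1,[-0.1,0,-0.06],0]

```text
time_s: 27.42
ee_pos: [0.4952, 0.0924, 0.33]
ee_rot: [2.026, 2.397, 0.002]
wrist_force: [-0.0, 0.2, -1.7]
finger_gap: 0.0857
grip_force: 0.0
```

```bash
python3 - <<'E'
from h import *
go();w=snap('wrist','w9');s=snap('scene','s9');d=snap('side','d9')
W=[(.5095,.0133),(.4945,.097),(.479,.1808),(.464,.2645)];H=[.132,.117,.107,.087]
ims=[]
for c,f in((w,'w9'),(s,'s9')):
    im=cv2.imread(f'pics/{f}.png')
    for p,h in zip(W,H): cv2.circle(im,tuple(int(round(q)) for q in proj(c,np.array([*p,h]))),2,(255,0,255),-1)
    ims.append(im)
a=cv2.resize(ims[1][150:300,130:330],(800,600))
cv2.imwrite('pics/f1.png',a);cv2.imwrite('pics/f2.png',ims[0])
E
```

```text
t 27.43 pos [0.4952 0.0924 0.33  ] yaw 99.58 tilt -0.99999 gap 0.0857 F [-0.   0.2 -1.7]
```

View pics/f1.png

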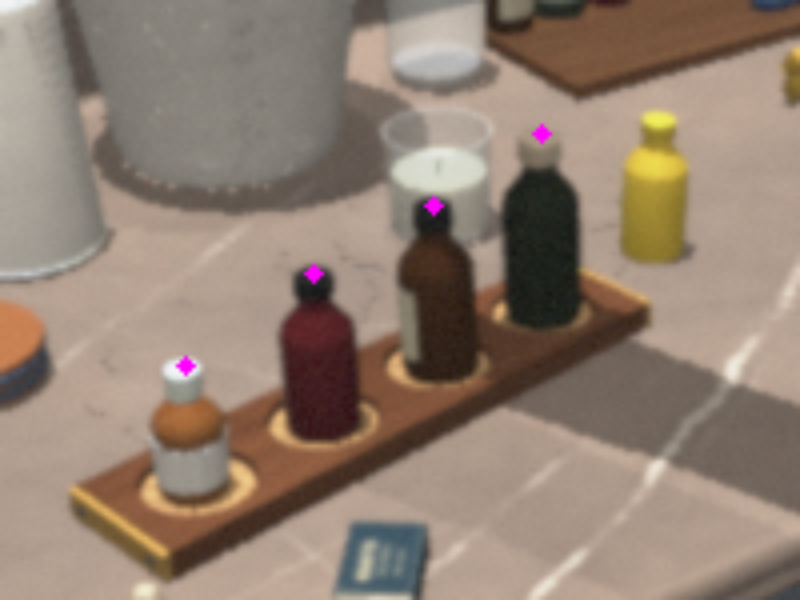

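View pics/f2.png

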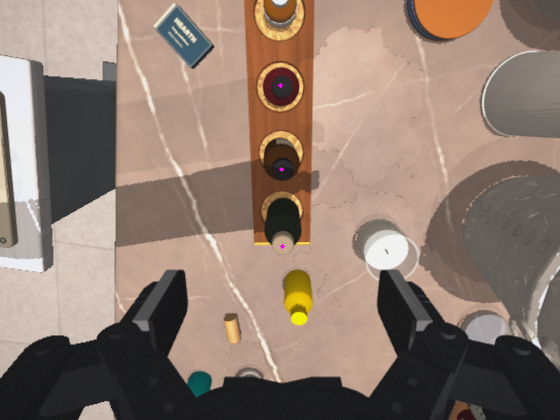

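The expected cap marks sit on the real caps in both views: wrist green (282,245), brown (281,169), red (280,86). In the scene view all four stand upright and centred in their wells, in order, with the arm clear. Handing in.

```bash
python3 -c "
from h import *
print(arm.hand_in())"
```

```text
the job is handed in; nothing more can be done
None
```

The four bottles stand upright in the rail wells in height order, green nearest the candle, then brown, red and sample, with the silver cup left untouched; the job was handed in at about 27 s and returned no verdict.

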